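# Set the guarded dial of the wardrobe dehumidifier

### The arm

A 6-joint arm with a two-finger parallel gripper is mounted at the origin on the work surface. World frame = base frame: x ahead of the robot, y to its left, z up, the work surface at z = 0. Lengths are in m, angles in degrees, forces in N, time in s.
With the tool pointing down it reaches from about 0.4 to 0.825 m from the base axis. Payload 7 kg.
Tool frame: the origin (TCP) lies at the very end of the fingers, on their centre line; the grasp point (between the pads) lies 19 mm behind it (r.grip_depth is the distance from the TCP to the grasp point, in m); z points along the fingers, y is the line along which they close (so a half turn about z gives the same grasp; the last joint's range is limited). The gripper opens to 88 mm and grips with 3 to 60 N. Pads are 19 mm wide; open, the fingers measure 130 mm over their backs; the gripper's body (78 mm by 193 mm) begins 47 mm behind the grasp point.
Start: joints at [-47.091, 20.546, 0.682, 0, -70.136, -16.507], TCP at [0.3, -0.605, 0.227] pointing down, gripper open.
Joint ranges: [-176.03, 176.03], [-82.01, 121.73], [-58.28, 71.71], [-173.87, 95.51], [-174.79, -0.11], [-173.66, 173.66]. Speed limits (degrees/s): [136.94, 136.94, 172.46, 180, 180, 180].

### API

Orientations are given as [roll, pitch, yaw] about the fixed x, y, z axes, in that order (R = Rz(yaw) Ry(pitch) Rx(roll)).
In Python, from plant import r gives the robot as it stands.
- The arm moves only by the tool play_rows, never from a script. Its argument "rows" is a list that holds one entry, the list of rows, each a list of 5 numbers: the closure, from 0 (fully open) to 1 (shut), then the shift along the tool's x, y, z each as a share of 0.5 m, from -1 to 1, then the turn about the tool's z as a share of 1.5 rad, from -1 to 1. A call has exactly 8 rows; each row is the pose to reach, as a shift and turn from the pose commanded when the call began, along the tool's axes at that moment; what a row does not reach only later rows make up. A row lasts 1/12 s, in which the tool goes at most 41.7 mm and 7.16 degrees, less where a joint would pass 70% of its speed; a pose out of reach is approached as far as the arm can. A call with a number of a shift or a turn outside -1 to 1 is refused whole. A call with a gripper value outside its range is refused whole. The fingers move at their own pace and stop on an object; "squeeze" is the grip in N (left out, the last holds). Time passes only in rows, so rows that repeat a pose let the fingers close, or fill a call up. It gives the time, the measured TCP pose, the force, the opening and the grip force at its end, in the units of the state.
- r.get_state(): the state, without advancing time (a new reading comes with each control period).
- r.capture(name): name is "scene" or "top" or "wrist"; returns the picture (420x560x3 uint8, red, green, blue); there is no depth.
- r.camera_info(name): a dict with "fovy" (degrees; the focal length in pixels is half the picture's height over the tangent of half this angle, whatever the lens; pixels are square), "cx", "cy" (the principal point, pixels), "pose" (4x4, takes a point from camera to world coordinates). Camera axes: x right, y down, z forward; pixel columns grow to the right and rows downward; lengths in m; the calibration is good to about 2 mm. A picture is of the moment at which its call begins: read the wrist's pose just before it. camera_info takes no time and is no camera call; for the wrist camera it gives the pose at the moment of the call.
- r.close_job(): hands the job in; it is judged then, once.
The state is a dict: "time_s": time; "joints": joint angles; "qd": joint speeds; "joint_torque": joint torques, N m; "tcp_pos": TCP position; "eef_rot": TCP orientation; "contact_force": force on the tool from outside, world axes, zero at the start; "moment": the same for the moment, N m; "gripper_width": finger opening in m; "gripper_force": force on a finger pad.
Only numpy, scipy, OpenCV 4.12 (cv2) and the standard library are available. Lean on these libraries where they do the work, as an engineer would, in place of code of your own. Each camera call takes 0.05 s, during which the arm holds its last target. There are 200 camera calls.

### The job

Reach into the round well on top of the white dehumidifier, turn its blue dial clockwise until the white pointer line is in line with the green mark on the rim, then let go and draw the hand out. Leave the orange dial of the grey fan unit beside it as it is.

Things in the scene. Friction and masses are not known exactly. Their poses are not given: they have to be found in the camera images.
- dehumidifier: white box 160 x 160 mm, 85 mm tall, fixed; origin: centre of its underside, z up. Round straight-walled well in its top, 97 mm across, 50 mm deep (floor 35 mm above the shelf), the blue dial in its middle. Green mark (24 x 9 mm) on the top face on the box's +x side: the pointer is in line when it points along the box's +x. Thin grey ticks mean nothing.
- dry_dial (a joint): angle of the blue dial, rad; grows as it turns clockwise seen from above, range 0 to 2.6; starts between 0 and 0.5; 1.40 = pointer in line with the green mark. No detents; turns against light friction (0.05 N m) and stays where it is left.
- dry_grip (a point): on the blue dial's upright axis, at the box's centre, 63 mm above the shelf (28 above the well floor): the grip height. Turns with the dial: +x along the pointer, z up. Upright bar 46 mm long (x), 16 thick (y), centred on the axis, 10 to 40 mm above the well floor (top 10 below the rim), on a disc 50 mm across, 10 high. White line on top, middle to one end, is the pointer.
- fan_tip (a point): pointer end of the orange dial in the fan unit, a grey box fixed to the shelf, of the same shape and sizes as the dehumidifier, with a yellow mark; 23 mm from that dial's axis, 63 mm above the shelf. Not to be turned.
Not all that is in view belongs to the job. What is shaped like the dehumidifier but pink or turquoise is not meant.

How it is judged (in metres and radians):
At the end, for the whole second after the job is handed in: The blue dial rests with its pointer within 0.2 rad (11 degrees) of the green mark (joint value 1.2 to 1.6) (value of joint dry_dial between 1.2 and 1.6 rad and velocity of joint dry_dial between -0.05 and 0.05 rad/s); the robot touches nothing.
It fails at once if the orange dial of the fan unit is turned (its tip moves more than 6 mm) (distance of fan_tip from where it was at the start of the episode above 0.006 m).
It also fails if it takes over 32 s, if anything falls off the work surface, if the arm or the gripper's body presses on something with over 40 N, if the wrist force passes 120 N, or if a joint passes its speed limit or range.

## Working session

There is one attempt and no reset: what is moved stays moved. The work goes in short steps, Python scripts to look and compute and a tool call to move; the robot and the scene stay as the last step left them, time stands still between calls to the robot, and variables do not carry over. Pictures are saved under pics/ and viewed, at most 10 in all, crops included, and the job is handed in when it is done.

Besides the shell and the picture viewer there is one more tool, called after ">>>" as name(argument=value, ...) on one line, values as JSON. play_rows: Moves the arm, as the interface text tells. Its arguments: {"type":"object","properties":{"rows":{"type":"array","items":{"type":"array","items":{"type":"array","items":{"type":"number"}}}},"squeeze":{"type":"number"}},"required":["rows"]}

```bash
mkdir -p pics; python3 - <<'E'
from plant import r
import cv2
for n in("scene","top"):
    im=r.capture(n); cv2.imwrite(f"pics/{n}0.png",im[:,:,::-1]); i=r.camera_info(n); print(n,i["fovy"],i["cx"],i["cy"],i["pose"].round(4).tolist() if hasattr(i["pose"],"round") else i["pose"], i.keys())
print(r.get_state())
E
```

```text
scene 51.11510863700151 275.2611563220438 206.8933358883215 [[-0.276, 0.6374, -0.7194, 0.986], [0.961, 0.1708, -0.2173, 0.1827], [-0.0156, -0.7513, -0.6597, 0.6094], [0.0, 0.0, 0.0, 1.0]] dict_keys(['fovy', 'cx', 'cy', 'pose'])
top 55.0389487151353 276.655265893264 208.0981889350809 [[-0.0254, -0.9973, 0.0687, 0.3589], [-0.9997, 0.0256, 0.0025, -0.0101], [-0.0043, -0.0686, -0.9976, 0.7943], [0.0, 0.0, 0.0, 1.0]] dict_keys(['fovy', 'cx', 'cy', 'pose'])
{'time_s': 0.1, 'joints': array([-4.70916463e+01,  2.05878590e+01,  6.39481459e-01, -1.60938517e-02,
       -7.01359570e+01, -1.65075587e+01]), 'qd': array([-0.04207415, -0.03235636,  0.07822313,  0.13526737,  0.08137634,
        0.03861826]), 'joint_torque': array([-4.82321557e-03, -5.84161627e+01,  2.93748611e+01,  7.01576695e+00,
        1.00813323e-02, -7.14292037e-05]), 'tcp_pos': array([ 0.29992118, -0.60422851,  0.22571907]), 'eef_rot': array([ 1.79914842e+02, -9.45848275e-03, -1.53604678e+02]), 'contact_force': array([-0.22720393, -1.29137212, -0.38323947]), 'moment': array([ 0.01691415, -0.03744172,  0.04038967]), 'gripper_force': 0.0, 'gripper_width': 0.08757094411771428}
```

View pics/scene0.png

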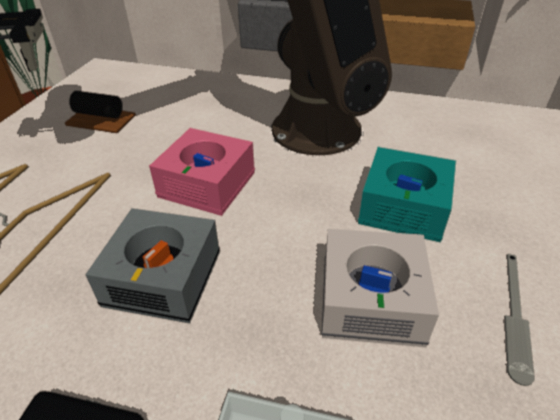

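View pics/top0.png

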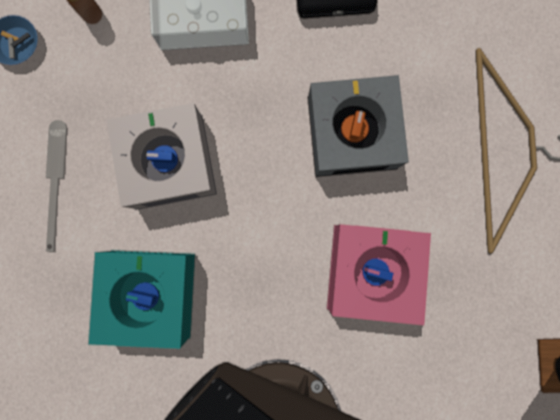

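The scene holds four candidates (top view): white (160,155), turquoise (142,298), pink (380,275) and grey with an orange dial (358,125). The white box with the green mark at (152,119) fits the dehumidifier. I'll confirm it in an enlarged crop.

```bash
python3 - <<'E'
import cv2,numpy as np
a=cv2.imread("pics/top0.png")[95:215,100:220]; b=cv2.imread("pics/scene0.png")[225:345,315:435]
o=np.hstack([cv2.resize(c,(400,400),interpolation=cv2.INTER_CUBIC) for c in (a,b)])
for k in range(0,800,1):
  pass
cv2.imwrite("pics/crop1.png",o)
E
```

```text
(no output)
```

View pics/crop1.png

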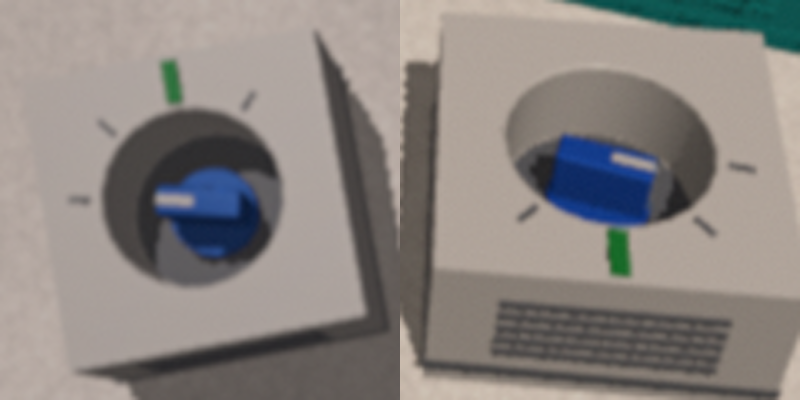

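Crop: on the left (top view) the white top face has corners (22,90), (317,33), (367,317) and (75,372), the green mark runs (168,61)-(176,103), and the bar top spans (155,201) to (240,204) with the white line at its left end. It has a green mark, a blue dial and a white box, so this is the dehumidifier.

```bash
cat >h.py <<'E'
import numpy as np
from plant import r
def ray(n,u,v,i=None):
    i=i or r.camera_info(n); f=210/np.tan(np.radians(i["fovy"]/2)); P=np.array(i["pose"])
    return P[:3,3],P[:3,:3]@[(u-i["cx"])/f,(v-i["cy"])/f,1]
def plane(n,u,v,z,i=None):
    o,d=ray(n,u,v,i); return o+d*(z-o[2])/d[2]
def tri(*rs):
    A=0;b=0
    for o,d in rs:
        d=d/np.linalg.norm(d); M=np.eye(3)-np.outer(d,d); A=A+M; b=b+M@o
    p=np.linalg.solve(A,b); return p,[round(1e3*np.linalg.norm(np.cross(p-o,d/np.linalg.norm(d))),1) for o,d in rs]
E
python3 - <<'E'
from h import *
T=lambda p:(100+p[0]/3.3333-.35,95+p[1]/3.3333-.35); S=lambda p:(315+p[0]/3.3333-.35,225+p[1]/3.3333-.35)
# correspondences top/scene
for n,a,b in [("far-left(+y,-x)",(75,372),None),("+x+y",(22,90),None),
  ("green mid",(172,82),(219.5,252)),("well",(193,197),(211,147)),("bar",(198,202),(209,160)),("bartip",(155,201),(258,168))]:
    if b: print(n,tri(ray("top",*T(a)),ray("scene",*S(b))))
c=np.array([plane("top",*T(a),.085) for a in[(22,90),(317,33),(367,317),(75,372)]]);print(c.round(4),c.mean(0))
print([np.linalg.norm(c[i]-c[i-1]) for i in range(4)])
d=c[0]+c[1]-c[2]-c[3];print("yaw top",np.degrees(np.arctan2(d[1],d[0])))
# scene corners: crop (42,14),(362,35),(37,268)
s=[plane("scene",*S(a),.085) for a in[(42,14),(362,35),(37,268)]];print(np.round(s,4))
print("bar tip/end top",plane("top",*T((155,201)),.075),plane("top",*T((240,204)),.075))
g=plane("top",*T((172,82)),.085);w=plane("top",*T((193,197)),.085);print(g,w,np.degrees(np.arctan2(*(g-w)[1::-1])))
E
```

```text
green mid (array([0.57286789, 0.21320277, 0.08566573]), [np.float64(0.9), np.float64(0.9)])
well (array([0.51072581, 0.20333622, 0.08218955]), [np.float64(1.0), np.float64(1.0)])
bar (array([0.51002979, 0.2036582 , 0.0721653 ]), [np.float64(1.1), np.float64(1.1)])
bartip (array([0.51077807, 0.22625615, 0.07432939]), [np.float64(0.9), np.float64(0.9)])
[[0.571  0.2933 0.085 ]
 [0.598  0.1341 0.085 ]
 [0.4434 0.1093 0.085 ]
 [0.418  0.2646 0.085 ]] [0.50760016 0.20030249 0.085     ]
[np.float64(0.15560641068225411), np.float64(0.16146022323295128), np.float64(0.1566426277541411), np.float64(0.15734302398210448)]
yaw top 9.867955293578632
[[0.4459 0.1115 0.085 ]
 [0.419  0.2691 0.085 ]
 [0.6013 0.1393 0.085 ]]
bar tip/end top [0.51077765 0.22508898 0.075     ] [0.50791993 0.17896861 0.075     ]
[0.57320993 0.21245728 0.085     ] [0.51029611 0.20146788 0.085     ] 9.908116399388426
```

Measured: dial axis at about (0.510, 0.203), bar top at about 0.073 (expected 0.075), box yaw about 9.8° and pointer at about 86.4°. That means a clockwise turn of about 77°. I'm now carrying the hand over to it.

>>> play_rows(rows=[[[0,-0.03,0.035,0,-0.03],[0,-0.08,0.09,0,-0.08],[0,-0.13,0.15,0,-0.13],[0,-0.18,0.21,0,-0.18],[0,-0.23,0.265,0,-0.23],[0,-0.28,0.323,0,-0.28],[0,-0.33,0.38,0,-0.33],[0,-0.38,0.438,0,-0.37]]])

```text
time_s: 0.77
tcp_pos: [0.3728, -0.3222, 0.2263]
eef_rot: [180.0, 0.0, -121.6]
contact_force: [1.2, 0.7, 0.3]
gripper_width: 0.0877
gripper_force: 0.0
```

```bash
cat >go.py <<'E'
from h import *
from scipy.spatial.transform import Rotation as Ro
import sys
x,y,z,yaw=map(float,sys.argv[1:])
s=r.get_state(); R=Ro.from_euler("xyz",s["eef_rot"],degrees=True).as_matrix()
d=R.T@(np.array([x,y,z])-s["tcp_pos"]); t=-((yaw-s["eef_rot"][2]+180)%360-180)
print(s["time_s"],s["tcp_pos"].round(4),s["eef_rot"].round(1),s["joints"].round(1),"shares",(d/.5).round(3),"turn",round(np.radians(t)/1.5,3))
E
python3 go.py .51 .203 .227 -93.6
```

```text
0.7667 [ 0.3728 -0.3222  0.2263] [ 180.     0.  -121.6] [-17.9   3.2 -21.7  -0.  -65.1 -13.7] shares [-1.038e+00  3.160e-01 -1.000e-03] turn -0.326
```

>>> play_rows(rows=[[[0.2,-0.07,0.02,0,-0.02],[0.4,-0.145,0.043,0,-0.05],[0.5,-0.22,0.066,0,-0.08],[0.5,-0.295,0.09,0,-0.11],[0.5,-0.37,0.112,0,-0.15],[0.5,-0.445,0.135,0,-0.19],[0.5,-0.52,0.158,0,-0.23],[0.5,-0.58,0.176,0,-0.26]]])

```text
time_s: 1.43
tcp_pos: [0.451, -0.0286, 0.2267]
eef_rot: [-180.0, 0.0, -99.2]
contact_force: [0.4, -0.3, 1.1]
gripper_width: 0.0451
gripper_force: 0.0
```

```bash
python3 go.py .51 .203 .227 -93.6
```

```text
1.4333 [ 0.451  -0.0286  0.2267] [-180.     0.   -99.2] [ 21.5  -1.1 -26.   -0.  -65.  -30.7] shares [-0.476 -0.042 -0.   ] turn -0.065
```

>>> play_rows(rows=[[[0.6,-0.07,-0.006,0,-0.02],[0.6,-0.145,-0.012,0,-0.04],[0.6,-0.22,-0.019,0,-0.065],[0.6,-0.295,-0.026,0,-0.065],[0.6,-0.37,-0.032,0,-0.065],[0.6,-0.43,-0.038,0,-0.065],[0.6,-0.465,-0.041,0,-0.065],[0.6,-0.476,-0.042,0,-0.065]]])

```text
time_s: 2.1
tcp_pos: [0.511, 0.2025, 0.2258]
eef_rot: [180.0, -0.0, -93.8]
contact_force: [-0.9, -0.2, 0.6]
gripper_width: 0.0354
gripper_force: 0.0
```

```bash
python3 - <<'E'
from h import *
import cv2,pickle
i=r.camera_info("wrist"); im=r.capture("wrist"); cv2.imwrite("pics/w1.png",im[:,:,::-1]); pickle.dump(i,open("w1.pkl","wb"))
f=210/np.tan(np.radians(i["fovy"]/2)); P=np.array(i["pose"])
for p in [(.51,.203,.075),(.51,.203,.085)]:
    c=P[:3,:3].T@(np.array(p)-P[:3,3]); print(c[:2]/c[2]*f+[i["cx"],i["cy"]])
print(r.get_state()["gripper_width"])
E
python3 go.py .51 .203 .227 -93.6
```

```text
[277.3654426  199.69073913]
[277.41502567 202.33800588]
0.03491269351061248
2.15 [0.5109 0.2019 0.2258] [179.9  -0.  -93.8] [ 42.    8.8 -15.3  -0.  -65.9 -45.8] shares [-0.002  0.002 -0.002] turn -0.002
```

View pics/w1.png

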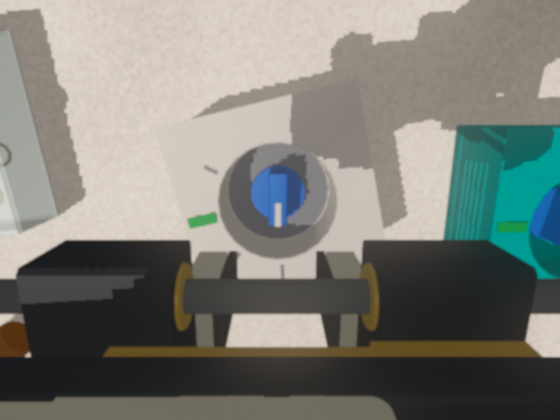

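The wrist view shows the bar centred at (278,200), where (277,200) was predicted, upright in the picture with the pointer end down at (278,227). The green mark is at (202,220), about 77° clockwise of the pointer. I'm descending.

>>> play_rows(rows=[[[0.6,-0.002,0.001,0.03,0],[0.6,-0.002,0.001,0.09,0],[0.6,-0.002,0.001,0.15,0],[0.6,-0.002,0.001,0.21,0],[0.6,-0.002,0.001,0.26,0],[0.6,-0.002,0.001,0.31,0],[0.6,-0.002,0.001,0.34,0],[0.6,-0.002,0.001,0.352,0]]])

```text
time_s: 2.82
tcp_pos: [0.5087, 0.1988, 0.0482]
eef_rot: [179.8, -0.2, -94.0]
contact_force: [-0.6, -0.5, -0.3]
gripper_width: 0.0349
gripper_force: 0.0
```

>>> play_rows(rows=[[[0.7,0,0,0,0],[0.8,0,0,0,0],[0.85,0,0,0,0],[0.9,0,0,0,0],[0.95,0,0,0,0],[0.95,0,0,0,0],[0.95,0,0,0,0],[0.95,0,0,0,0]]], squeeze=20)

```text
time_s: 3.48
tcp_pos: [0.5098, 0.2014, 0.0519]
eef_rot: [180.0, 0.0, -93.9]
contact_force: [-5.8, 0.6, 3.8]
gripper_width: 0.016
gripper_force: 20.0
```

It grips at a width of 16.0 mm. Now turning clockwise by 77° in total.

>>> play_rows(rows=[[[0.95,0,0,0,0.03],[0.95,0,0,0,0.08],[0.95,0,0,0,0.13],[0.95,0,0,0,0.19],[0.95,0,0,0,0.25],[0.95,0,0,0,0.31],[0.95,0,0,0,0.37],[0.95,0,0,0,0.43]]])

```text
time_s: 4.15
tcp_pos: [0.509, 0.2017, 0.0519]
eef_rot: [179.9, 0.0, -131.1]
contact_force: [-11.1, 5.8, 7.6]
gripper_width: 0.0159
gripper_force: 20.0
```

>>> play_rows(rows=[[[0.95,0,0,0,0.06],[0.95,0,0,0,0.12],[0.95,0,0,0,0.18],[0.95,0,0,0,0.24],[0.95,0,0,0,0.3],[0.95,0,0,0,0.35],[0.95,0,0,0,0.39],[0.95,0,0,0,0.42]]])

```text
time_s: 4.82
tcp_pos: [0.5086, 0.2025, 0.0519]
eef_rot: [179.9, -0.0, -167.1]
contact_force: [-13.8, 8.3, 8.7]
gripper_width: 0.0158
gripper_force: 20.0
```

```bash
python3 go.py .51 .203 .050 -170.6
```

```text
4.8167 [0.5086 0.2025 0.0519] [ 179.9   -0.  -167.1] [  42.1   19.   -27.7   -0.2  -43.3 -119.1] shares [-0.003  0.     0.004] turn 0.041
```

>>> play_rows(rows=[[[0.95,0,0,0,0.02],[0.95,0,0,0,0.037],[0.95,0,0,0,0.037],[0.95,0,0,0,0.037],[0.6,0,0,0,0.037],[0.6,0,0,0,0.037],[0.6,0,0,0,0.037],[0.6,0,0,0,0.037]]])

```text
time_s: 5.48
tcp_pos: [0.5107, 0.2013, 0.0511]
eef_rot: [180.0, 0.1, -170.1]
contact_force: [-0.1, -0.1, 0.4]
gripper_width: 0.0337
gripper_force: 0.0
```

>>> play_rows(rows=[[[0.6,0,0,0,0],[0.6,0,0,-0.03,0],[0.6,0,0,-0.08,0],[0.6,0,0,-0.14,0],[0.6,0,0,-0.2,0],[0.6,0,0,-0.26,0],[0.6,0,0,-0.31,0],[0.6,0,0,-0.34,0]]])

```text
time_s: 6.15
tcp_pos: [0.5113, 0.2015, 0.224]
eef_rot: [179.9, 0.2, -170.1]
contact_force: [0.5, -0.3, 0.4]
gripper_width: 0.0351
gripper_force: 0.0
```

```bash
python3 - <<'E'
from h import *
import cv2
s=r.get_state();print(s["tcp_pos"],s["eef_rot"],s["gripper_width"],s["contact_force"])
a=r.capture("wrist")[:,:,::-1];b=r.capture("scene")[225:345,315:435,::-1]
cv2.imwrite("pics/w2.png",np.hstack([cv2.resize(a,(430,322)),cv2.resize(b,(322,322),interpolation=cv2.INTER_CUBIC)]))
E
```

```text
[0.51133459 0.20150652 0.2239838 ] [ 179.92118019    0.21115109 -170.09924701] 0.035070829890977595 [ 0.51176943 -0.27936912  0.42492983]
```

View pics/w2.png

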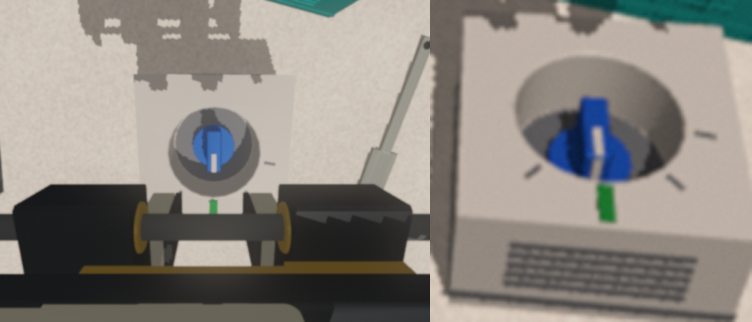

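In the wrist view the bar centre (213,148), pointer (213,163) and green mark (213,207) lie on one line. The scene crop agrees: pointer (598,140), mark (606,202). The hand is clear of the box.

```bash
python3 -c "
from plant import r
print(r.close_job())"
```

```text
the job is handed in; nothing more can be done
None
```

I turned the blue dial about 76° clockwise until its pointer lined up with the green mark, let go and drew the hand out clear. The orange dial was not touched, and the job is handed in; no verdict came back.

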